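# Return the red-capped reagent bottle to its place on the narrow riser

### The job

Put the brown bottle with the red cap away: stand it upright in the middle of the round red pad on top of the narrow metal riser and let go of it. Set it down, do not drop it, and leave the two bottles that already stand on the riser where they are.

Things in the scene. Friction and masses are not known exactly. Their poses are not given: they have to be found in the camera images.
- bottle_red: small brown screw-cap bottle with a red cap, 34 mm in diameter, 75 mm tall with its cap, about 60 g, starting upright on the worktop. Origin at the centre of its underside, z up towards the cap. Its body is straight-sided from the base to about 45 mm up: grasp it round there. A brown bottle with a purple cap and a white bottle with a white cap stand near it on the worktop, at least 85 mm away centre to centre, up to 82 mm tall.
- pad_red: round red pad, 48 mm in diameter and 3 mm thick, fixed on top of the riser; nothing stands on it. Origin at the centre of its underside, z up, so the bottle stands 3 mm above this origin. Its y axis runs along the riser, its x axis across it. The riser is a fixed metal step 290 mm long, 54 mm deep and 70 mm high; it has three such pads 100 mm apart (red, blue, green, in any order) along its middle line.
- bottle_blue: brown bottle with a blue cap, 34 mm in diameter, 75 mm tall, standing loose on the blue pad of the riser. Origin at the centre of its underside, z up. To stay where it is.
- bottle_green: white bottle with a green cap, 42 mm in diameter, 90 mm tall, standing loose on the green pad of the riser. Origin at the centre of its underside, z up. To stay where it is.
There are look-alikes about, which are no part of the job. What is shaped like the bottle_red but yellow is not meant.

How it is judged:
At the end, for the whole second after the job is handed in: The red-capped bottle stands at rest on the red pad, its centre within 15 mm of the pad's centre, its base on the pad (within 5 mm), upright within 10 degrees; the blue-capped and green-capped bottles stand upright (within 10 degrees) on the riser within 20 mm of where they began (horizontal distance between bottle_red and pad_red below 0.015 m and z of bottle_red in the frame of pad_red between 0 and 0.008 m and angle between each of bottle_red, bottle_blue, bottle_green's own z axis and vertical below 0.17 rad and linear speed of bottle_red below 0.02 m/s and distance of each of bottle_blue, bottle_green from where it was at the start of the episode below 0.02 m); the robot touches nothing.
It fails at once if the blue-capped or green-capped bottle is knocked over or shifted by more than 20 mm (distance of any of bottle_blue, bottle_green from where it was at the start of the episode above 0.02 m or angle between any of bottle_blue, bottle_green's own z axis and vertical above 0.35 rad).
It fails at once if the red-capped bottle is dropped onto its pad (falls freely by more than about 18 mm) (horizontal distance between bottle_red and pad_red below 0.04 m and linear speed of bottle_red above 0.6 m/s and contact force between bottle_red and the fingers below 0.01 N).
It also fails if it takes over 38 s, if anything falls off the work surface, if the arm or the gripper's body presses on something with over 40 N, if the wrist force passes 120 N, or if a joint passes its speed limit or range.

### The arm

A 6-joint arm with a two-finger parallel gripper is mounted at the origin on a cart in front of the work surface, level with it; the furniture and walls round the work are solid. World frame = base frame: x ahead of the robot, y to its left, z up, the work surface at z = 0. Lengths are in m, angles in rad, forces in N, time in s.
With the tool pointing down it reaches from about 0.375 to 0.975 m from the base axis. Payload 3.8 kg.
Tool frame: the origin (TCP) lies midway between the tips of the shut fingers; the grasp point (between the pads) lies 19 mm behind it; z points along the fingers, y is the line along which they close (so a half turn about z gives the same grasp; the last joint's range is limited). The gripper opens to 85 mm and grips with 20 to 120 N. Pads are 22 mm wide; open, the fingers measure 114 mm over their backs; the gripper's body (76 mm by 85 mm) begins 54 mm behind the grasp point. The pads swing forward as they close: fully open they stand 13 mm farther back than shut.
Start: joints at [-1.2, 0.264, 1.604, -0, 1.274, -0.037], TCP at [0.268, -0.62, 0.231] pointing down, gripper open.
Joint ranges: [-2.63, 2.63], [-0.94, 2.18], [0.31, 2.57], [-1.31, 4.45], [0, 2.66], [-2.55, 2.55]. Speed limits (rad/s): [2.57, 2.57, 3.14, 3.14, 3.14, 3.14].

### API

Orientations are given as a rotation vector (axis times angle).
In Python, from workcell import read_state, vision, ticket gives the robot as it stands. The module is installed in compiled form; this text tells all that it offers.
- The arm moves only by the tool jog_arm, never from a script. Its arguments are lists of equal length, an entry for each row: "turn": the turn, a rotation vector about the tool's x, y, z in rad, a list of three; "delta_pos": the shift along the tool's x, y, z in m, a list of three; "gripper": the finger opening in m, from 0 to 0.0854. In form: {"turn": [[rx, ry, rz], ...], "delta_pos": [[dx, dy, dz], ...], "gripper": [gripper, ...]}. A call has 1 to 20 rows; each row shifts and turns the commanded pose from where the row before left it, along the tool's axes as they then stand; what a row does not reach is not made up. A row lasts 1/12 s, in which the tool goes at most 41.7 mm and 7.16 degrees, less where a joint would pass 70% of its speed; a pose out of reach is approached as far as the arm can. A call with a gripper value outside its range is refused whole. The fingers move at their own pace and stop on an object; "grip_force" is the grip in N (left out, the last holds). Time passes only in rows, so rows that do not move let the fingers close. It gives the time, the measured TCP pose, the force, the opening and the grip force at its end, in the units of the state.
- read_state(): the state, without advancing time (a new reading comes with each control period).
- vision.read_camera(name): name is "scene" or "top"; returns the picture (384x512x3 uint8, red, green, blue); there is no depth.
- vision.calibration(name): a dict with "vfov" (degrees; the focal length in pixels is half the picture's height over the tangent of half this angle, whatever the lens; pixels are square), "cx", "cy" (the principal point, pixels), "R" (3x3) and "t" (3): a world point X has camera coordinates R X + t. Camera axes: x right, y down, z forward; pixel columns grow to the right and rows downward; lengths in m; the calibration is good to about 2 mm. A picture is of the moment at which its call begins. calibration takes no time and is no camera call.
- ticket.finish_job(): hands the job in; it is judged then, once.
The state is a dict: "time": time; "q": joint angles; "joint_vel": joint speeds; "joint_torque": joint torques, N m; "tool_pos": TCP position; "tcp_rot": TCP orientation; "wrist_force": force on the tool from outside, world axes, zero at the start; "torque": the same for the moment, N m; "width": opening from 0.0 (shut) to 1.0 (fully open); "grip_force": force on a finger pad.
Only numpy, scipy, OpenCV 4.12 (cv2) and the standard library are available. Lean on these libraries where they do the work, as an engineer would, in place of code of your own. Each camera call takes 0.05 s, during which the arm holds its last target. There are 200 camera calls.

## Working session

There is one attempt and no reset: what is moved stays moved. The work goes in short steps, Python scripts to look and compute and a tool call to move; the robot and the scene stay as the last step left them, time stands still between calls to the robot, and variables do not carry over. Pictures are saved under pics/ and viewed, at most 10 in all, crops included, and the job is handed in when it is done.

Besides the shell and the picture viewer there is one more tool, called after ">>>" as name(argument=value, ...), one argument or row to a line, values as JSON. jog_arm: Moves the arm, as the interface text tells. Its arguments: {"type":"object","properties":{"turn":{"type":"array","items":{"type":"array","items":{"type":"number"}}},"delta_pos":{"type":"array","items":{"type":"array","items":{"type":"number"}}},"gripper":{"type":"array","items":{"type":"number"}},"grip_force":{"type":"number"}},"required":["turn","delta_pos","gripper"]}

```bash
mkdir -p pics; python3 - <<'E'
from workcell import read_state, vision
import cv2
for n in ("scene","top"):
    im=vision.read_camera(n); cv2.imwrite(f"pics/{n}0.png",im[:,:,::-1]); print(n,vision.calibration(n))
s=read_state(); print(s)
E
```

```text
scene {'vfov': 45.124001278683835, 'cx': 248.3110016866172, 'cy': 185.99605697429223, 'R': array([[-0.57286433, -0.81963584, -0.00485172],
       [-0.59747765,  0.42162987, -0.68209143],
       [ 0.56111221, -0.38784706, -0.73125081]]), 't': array([0.42420189, 0.31597083, 0.82777165])}
top {'vfov': 53.24281836015817, 'cx': 255.69878903359776, 'cy': 193.11039442241207, 'R': array([[-7.12443541e-04, -9.99998375e-01,  1.65583448e-03],
       [-9.92022209e-01,  4.98022422e-04, -1.26062240e-01],
       [ 1.26061210e-01, -1.73243681e-03, -9.92020952e-01]]), 't': array([0.11449673, 0.53285887, 0.86607948])}
{'time': 0.1, 'q': array([-1.19987796e+00,  2.64702437e-01,  1.60529192e+00,  2.64331035e-05,
        1.27370005e+00, -3.69024292e-02]), 'joint_vel': array([ 0.00017071, -0.00048175, -0.00418815,  0.00011551, -0.00061866,
        0.00031295]), 'joint_torque': array([ 3.64641983e-04, -5.16705251e+01, -3.68590593e+01, -5.61398190e-05,
        6.28054302e-03,  3.64888160e-05]), 'tool_pos': array([ 0.26746723, -0.61899844,  0.23004052]), 'tcp_rot': array([-3.07447455e+00, -6.35740831e-01,  5.09329394e-04]), 'wrist_force': array([-0.83385938, -0.71809006, -0.34863974]), 'torque': array([0.05014429, 0.07206349, 0.01906617]), 'grip_force': 0.0, 'width': 0.9993905701711028}
```

View pics/scene0.png

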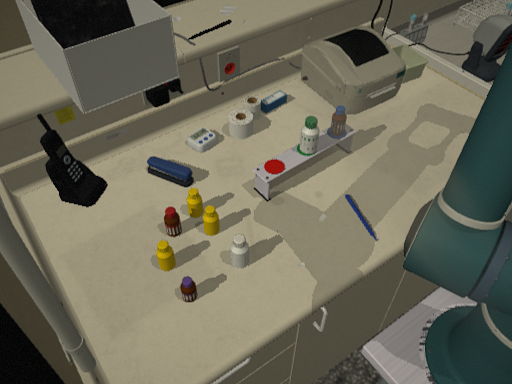

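View pics/top0.png

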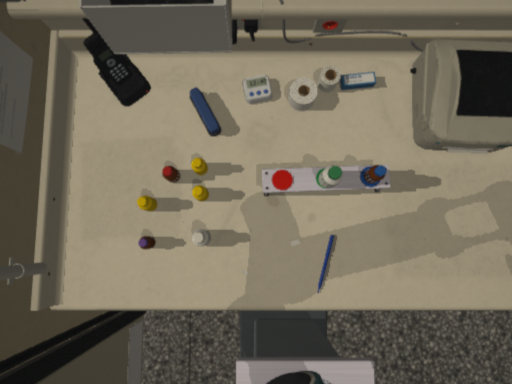

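The scene view shows the red-capped bottle at about (173,221) with yellow look-alikes beside it, and the free red pad at (274,167). In the top view the bottle is at (171,173) and the pad at (282,180). The green bottle is next to the pad at (330,176).

```bash
cat > h.py <<'E'
import numpy as np, cv2
from workcell import vision, read_state
def K(n):
    c=vision.calibration(n); f=192/np.tan(np.radians(c['vfov'])/2); return c,f
def ray(n,px,z):
    c,f=K(n); d=c['R'].T@np.array([(px[0]-c['cx'])/f,(px[1]-c['cy'])/f,1]); o=-c['R'].T@c['t']
    return o+d*(z-o[2])/d[2]
def proj(n,X):
    c,f=K(n); p=c['R']@np.array(X)+c['t']; return p[:2]/p[2]*f+[c['cx'],c['cy']]
def blob(im,near,hue,r=18,smin=120,vmin=40):
    h=cv2.cvtColor(im,cv2.COLOR_RGB2HSV); d=np.abs(h[...,0].astype(int)-hue); d=np.minimum(d,180-d)
    m=((d<8)&(h[...,1]>smin)&(h[...,2]>vmin)).astype(np.uint8)
    w=np.zeros_like(m); cv2.circle(w,near,r,1,-1); m&=w
    ys,xs=np.nonzero(m); return np.array([xs.mean(),ys.mean()]),len(xs)
E
python3 - <<'E'
from h import *
pts={'redcap':((171,173),(172,213),0,.068),'pad':((282,180),(274,167),0,.073),'green':((334,173),(311,121),65,.083),'blue':((379,171),(340,110),108,.07),
'yelA':((199,165),(194,193),25,.055),'yelB':((200,192),(210,213),25,.055),'yelC':((147,202),(165,250),25,.055)}
ims={n:vision.read_camera(n) for n in('top','scene')}
for k,(a,b,h,z) in pts.items():
    for n,p in (('top',a),('scene',b)):
        c,N=blob(ims[n],p,h,16); print(k,n,c.round(1),N,ray(n,c,z).round(4))
for n in ims:
    a=(140,140,120,80) if n=='top' else (140,170,120,130)
    print(n)
x=ims['top'][130:260,120:400,::-1]; y=ims['scene'][90:310,140:360,::-1]
cv2.imwrite('pics/c1.png',np.vstack([cv2.resize(x,(560,260),interpolation=2),cv2.resize(y,(560,330))[:, :]]))
E
```

```text
redcap top [167.3 171. ] 93 [0.5793 0.3152 0.068 ]
redcap scene [170.4 214.4] 120 [0.5743 0.3168 0.068 ]
pad top [282.  179.5] 324 [0.5589 0.0549 0.073 ]
pad scene [274.  166.3] 235 [0.5596 0.0535 0.073 ]
green top [333.8 172.2] 105 [ 0.5737 -0.0603  0.083 ]
green scene [307.  124.2] 8 [ 0.6234 -0.0976  0.083 ]
blue top [377.4 172.3] 120 [ 0.5759 -0.1621  0.07  ]
blue scene [nan nan] 0 [nan nan nan]
yelA top [198.9 165.9] 219 [0.5936 0.2454 0.055 ]
yelA scene [193.8 199.1] 267 [0.5936 0.2496 0.055 ]
yelB top [199.9 192.7] 209 [0.5312 0.242  0.055 ]
yelB scene [207.4 215.7] 423 [0.5358 0.2498 0.055 ]
yelC top [146.6 203. ] 241 [0.5077 0.3635 0.055 ]
yelC scene [164.7 253.8] 379 [0.501  0.3712 0.055 ]
top
sceneh.py:14: RuntimeWarning: Mean of empty slice.
  ys,xs=np.nonzero(m); return np.array([xs.mean(),ys.mean()]),len(xs)
  ret = ret.dtype.type(ret / rcount)
```

View pics/c1.png

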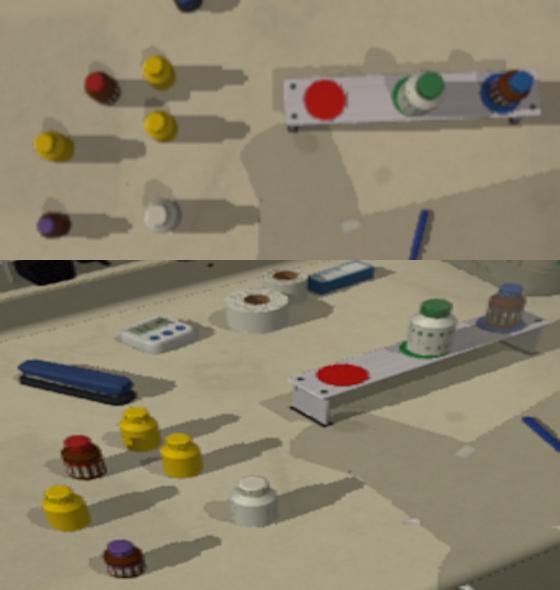

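The crops confirm the red-capped bottle at about (0.577, 0.316), with yellow neighbours on its -y side and at -x+y. I'll grip with the closing line near world x, which also suits the riser. First I turn in place.

>>> jog_arm(
  turn=[
    [0,0,-0.111],
    [0,0,-0.111],
    [0,0,-0.111],
    [0,0,-0.111],
    [0,0,-0.111],
    [0,0,-0.111],
    [0,0,-0.111],
    [0,0,-0.111],
    [0,0,-0.111],
    [0,0,-0.111],
    [0,0,-0.111],
    [0,0,-0.111],
    [0,0,0],
    [0,0,0],
  ],
  delta_pos=[
    [0,0,-0.002],
    [0,0,-0.002],
    [0,0,-0.002],
    [0,0,-0.002],
    [0,0,-0.002],
    [0,0,-0.002],
    [0,0,-0.002],
    [0,0,-0.002],
    [0,0,-0.002],
    [0,0,-0.002],
    [0,0,0],
    [0,0,0],
    [0,0,0],
    [0,0,0],
  ],
  gripper=[0.07,0.07,0.07,0.07,0.07,0.07,0.07,0.07,0.07,0.07,0.07,0.07,0.07,0.07],
  grip_force=40,
)

```text
time: 1.37
tool_pos: [0.2676, -0.6195, 0.251]
tcp_rot: [-2.029, -2.398, -0.0]
wrist_force: [0.2, -0.4, 0.3]
width: 0.819
grip_force: 0.0
```

```bash
cat >> h.py <<'E'
def go(target):
    from scipy.spatial.transform import Rotation as Ro
    s=read_state(); R=Ro.from_rotvec(s['tcp_rot']).as_matrix()
    print('t',s['time'],'pos',s['tool_pos'].round(4),'q',s['q'].round(2),'w',s['width'],'F',s['wrist_force'].round(1),'g',s['grip_force'])
    print(R.round(3)); print('delta tool',(R.T@(np.array(target)-s['tool_pos'])).round(4))
E
python3 - <<'E'
from h import *
go([.577,.316,.25])
for n,p in (('top',(168,171)),('scene',(171,214))):
    im=vision.read_camera(n)
    c,N=blob(im,p,0,16,150,70); print(n,c,N,ray(n,c,.07))
E
```

```text
t 1.3667 pos [ 0.2676 -0.6195  0.251 ] q [-1.2   0.25  1.58  0.    1.31 -1.37] w 0.8191634232088184 F [ 0.2 -0.4  0.3] g 0.0
[[-0.165  0.986 -0.   ]
 [ 0.986  0.165  0.   ]
 [ 0.    -0.    -1.   ]]
delta tool [0.8716 0.4596 0.0014]
top [167.01333333 171.        ] 75 [0.5789744  0.31540948 0.07      ]
scene [169.68131868 213.16483516] 91 [0.57650951 0.31704014 0.07      ]
```

>>> jog_arm(
  turn=[
    [0,0,0],
    [0,0,0],
    [0,0,0],
    [0,0,0],
    [0,0,0],
    [0,0,0],
    [0,0,0],
    [0,0,0],
    [0,0,0],
    [0,0,0],
    [0,0,0],
    [0,0,0],
    [0,0,0],
    [0,0,0],
    [0,0,0],
    [0,0,0],
    [0,0,0],
    [0,0,0],
    [0,0,0],
    [0,0,0],
  ],
  delta_pos=[
    [0.03,0.016,0],
    [0.03,0.016,0],
    [0.03,0.016,0],
    [0.03,0.016,0],
    [0.03,0.016,0],
    [0.03,0.016,0],
    [0.03,0.016,0],
    [0.03,0.016,0],
    [0.03,0.016,0],
    [0.03,0.016,0],
    [0.03,0.016,0],
    [0.03,0.016,0],
    [0.03,0.016,0],
    [0.03,0.016,0],
    [0.03,0.016,0],
    [0.03,0.016,0],
    [0.03,0.016,0],
    [0.03,0.016,0],
    [0.03,0.016,0],
    [0.03,0.016,0],
  ],
  gripper=[0.07,0.07,0.07,0.07,0.07,0.07,0.07,0.07,0.07,0.07,0.07,0.07,0.07,0.07,0.07,0.07,0.07,0.07,0.07,0.07],
)

```text
time: 3.13
tool_pos: [0.4824, 0.0274, 0.2516]
tcp_rot: [2.028, 2.399, 0.001]
wrist_force: [-0.1, 0.3, 0.2]
width: 0.822
grip_force: 0.0
```

>>> jog_arm(
  turn=[
    [0,0,0],
    [0,0,0],
    [0,0,0],
    [0,0,0],
    [0,0,0],
    [0,0,0],
    [0,0,0],
    [0,0,0],
    [0,0,0],
    [0,0,0],
    [0,0,0],
  ],
  delta_pos=[
    [0.03,0.016,0],
    [0.03,0.016,0],
    [0.03,0.016,0],
    [0.03,0.016,0],
    [0.03,0.016,0],
    [0.03,0.016,0],
    [0.03,0.016,0],
    [0.03,0.016,0],
    [0.03,0.012,0],
    [0,0,0],
    [0,0,0],
  ],
  gripper=[0.07,0.07,0.07,0.07,0.07,0.07,0.07,0.07,0.07,0.07,0.07],
)

```text
time: 4.05
tool_pos: [0.5746, 0.3168, 0.2506]
tcp_rot: [-2.024, -2.402, 0.002]
wrist_force: [0.3, -0.7, 0.2]
width: 0.819
grip_force: 0.0
```

```bash
python3 - <<'E'
from h import *
go([.578,.316,.14])
im=vision.read_camera('scene');cv2.imwrite('pics/s2.png',im[:,:,::-1])
E
```

```text
t 4.05 pos [0.5746 0.3168 0.2506] q [ 0.47  0.22  1.62 -0.    1.3   0.3 ] w 0.8194600258620038 F [ 0.3 -0.7  0.2] g 0.0
[[-0.169  0.986 -0.001]
 [ 0.986  0.169 -0.001]
 [-0.    -0.001 -1.   ]]
delta tool [-0.0013  0.0033  0.1106]
```

View pics/s2.png

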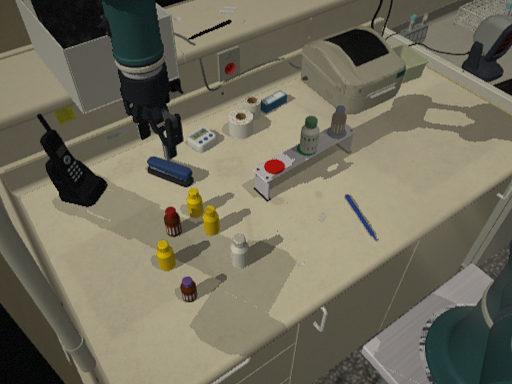

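The gripper hangs over the red-capped bottle, with its tips near (168,148). I'll descend to just above cap height and check.

>>> jog_arm(
  turn=[
    [0,0,0],
    [0,0,0],
    [0,0,0],
    [0,0,0],
    [0,0,0],
    [0,0,0],
    [0,0,0],
  ],
  delta_pos=[
    [-0.001,0.003,0.03],
    [0,0,0.03],
    [0,0,0.03],
    [0,0,0.03],
    [0,0,0.027],
    [0,0,0],
    [0,0,0],
  ],
  gripper=[0.065,0.065,0.065,0.065,0.065,0.065,0.065],
)

```text
time: 4.68
tool_pos: [0.5763, 0.3127, 0.1027]
tcp_rot: [-2.027, -2.398, 0.007]
wrist_force: [-0.4, 0.8, 0.6]
width: 0.761
grip_force: 0.0
```

```bash
python3 - <<'E'
from h import *
go([.578,.316,.016])
im=vision.read_camera('scene');im2=vision.read_camera('top')
print(proj('scene',read_state()['tool_pos']),proj('scene',[.578,.316,.075]))
cv2.imwrite('pics/s3.png',np.hstack([cv2.resize(im[120:280,110:240,::-1],(390,480)),cv2.resize(im2[110:270,100:230,::-1],(390,480))]))
E
```

```text
t 4.6833 pos [0.5763 0.3127 0.1027] q [ 0.46  0.33  1.76 -0.    1.05  0.29] w 0.7608092471545423 F [-0.4  0.8  0.6] g 0.0
[[-0.166  0.986 -0.004]
 [ 0.986  0.166 -0.002]
 [-0.002 -0.004 -1.   ]]
delta tool [0.0031 0.0026 0.0867]
[167.77054379 200.44868703] [169.47425466 210.98511202]
```

View pics/s3.png

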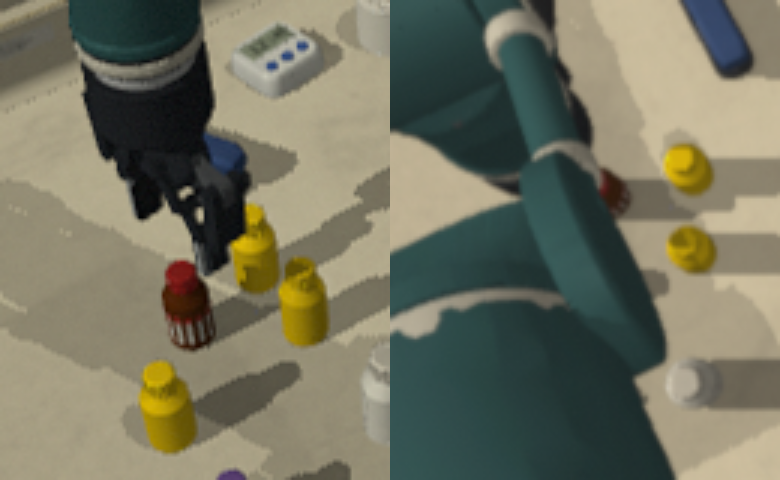

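The tips' midpoint in the picture, about (168,201), matches the projected TCP (167.8,200.4). The cap at (170,209) matches the estimate too, so I'll descend.

>>> jog_arm(
  turn=[
    [0,0,0],
    [0,0,0],
    [0,0,0],
    [0,0,0],
    [0,0,0],
    [0,0,0],
    [0,0,0],
  ],
  delta_pos=[
    [0.003,0.002,0],
    [0,0,0.02],
    [0,0,0.022],
    [0,0,0.022],
    [0,0,0.021],
    [0,0,0],
    [0,0,0],
  ],
  gripper=[0.065,0.065,0.065,0.065,0.065,0.065,0.065],
)

```text
time: 5.37
tool_pos: [0.5796, 0.3183, 0.0199]
tcp_rot: [-2.026, -2.401, 0.0]
wrist_force: [0.5, 0.2, -0.2]
width: 0.76
grip_force: 0.0
```

>>> jog_arm(
  turn=[
    [0,0,0],
    [0,0,0],
    [0,0,0],
    [0,0,0],
    [0,0,0],
    [0,0,0],
    [0,0,0],
    [0,0,0],
  ],
  delta_pos=[
    [0,0,0],
    [0,0,0],
    [0,0,0],
    [0,0,0],
    [0,0,0],
    [0,0,0],
    [0,0,0],
    [0,0,0],
  ],
  gripper=[0.05,0.04,0.03,0.02,0.02,0.02,0.02,0.02],
  grip_force=40,
)

```text
time: 6.03
tool_pos: [0.5812, 0.3191, 0.0221]
tcp_rot: [2.025, 2.4, 0.006]
wrist_force: [-0.5, 0.5, 6.6]
width: 0.377
grip_force: 39.8
```

The grip came out at about 41 mm height, near the shoulder, with 6.6 N upward force. I'll reopen and take it lower.

>>> jog_arm(
  turn=[
    [0,0,0],
    [0,0,0],
    [0,0,0],
    [0,0,0],
    [0,0,0],
    [0,0,0],
  ],
  delta_pos=[
    [0,0,0],
    [0,0,0],
    [0,0,0],
    [0,0,0.004],
    [0,0,0.004],
    [0,0,0],
  ],
  gripper=[0.05,0.05,0.05,0.05,0.05,0.05],
)

```text
time: 6.53
tool_pos: [0.5783, 0.3176, 0.0097]
tcp_rot: [-2.025, -2.4, 0.004]
wrist_force: [-0.3, 0.4, -0.6]
width: 0.582
grip_force: 0.0
```

```bash
python3 - <<'E'
from h import *
go([.578,.316,.014])
im=vision.read_camera('scene')
cv2.imwrite('pics/s4.png',cv2.resize(im[150:270,130:240,::-1],(550,600),interpolation=2))
go([.578,.316,.014])
E
```

```text
t 6.5333 pos [0.5783 0.3176 0.0097] q [ 0.46  0.44  1.8  -0.    0.89  0.3 ] w 0.5819415251594945 F [-0.3  0.4 -0.6] g 0.0
[[-0.168  0.986 -0.002]
 [ 0.986  0.168 -0.001]
 [-0.001 -0.002 -1.   ]]
delta tool [-0.0015 -0.0006 -0.0043]
t 6.5833 pos [0.5785 0.3177 0.01  ] q [0.46 0.44 1.8  0.   0.89 0.3 ] w 0.5863474730147525 F [-0.5  0.3  0.3] g 0.0
[[-0.168  0.986 -0.002]
 [ 0.986  0.168 -0.001]
 [-0.001 -0.002 -1.   ]]
delta tool [-0.0016 -0.0008 -0.004 ]
```

View pics/s4.png

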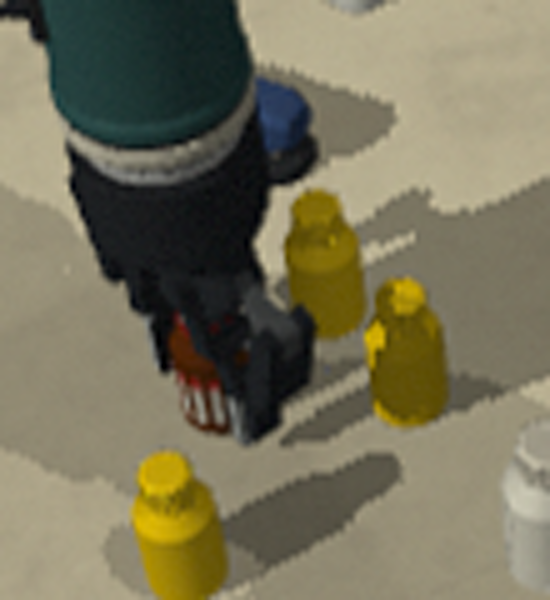

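The bottle stands upright between the fingers and the neighbours are clear. The grasp point is about 29 mm up, so I'll close here and lift a little.

>>> jog_arm(
  turn=[
    [0,0,0],
    [0,0,0],
    [0,0,0],
    [0,0,0],
    [0,0,0],
    [0,0,0],
    [0,0,0],
  ],
  delta_pos=[
    [0,0,0],
    [0,0,0],
    [0,0,0],
    [0,0,0],
    [0,0,0],
    [0,0,0],
    [0,0,0],
  ],
  gripper=[0.04,0.03,0.025,0.025,0.025,0.025,0.025],
  grip_force=40,
)

```text
time: 7.17
tool_pos: [0.5794, 0.3181, 0.0113]
tcp_rot: [-2.026, -2.401, 0.0]
wrist_force: [-0.1, 0.0, -0.5]
width: 0.379
grip_force: 39.6
```

```bash
python3 - <<'E'
from h import *
go([.578,.316,.014])
E
```

```text
t 7.1667 pos [0.5794 0.3181 0.0113] q [0.46 0.44 1.8  0.   0.89 0.3 ] w 0.37859925890710594 F [-0.1  0.  -0.5] g 39.63597629684955
[[-0.168  0.986 -0.   ]
 [ 0.986  0.168 -0.   ]
 [-0.    -0.    -1.   ]]
delta tool [-0.0019 -0.0017 -0.0027]
```

>>> jog_arm(
  turn=[
    [0,0,0],
    [0,0,0],
    [0,0,0],
    [0,0,0],
    [0,0,0],
    [0,0,0],
    [0,0,0],
    [0,0,0],
    [0,0,0],
    [0,0,0],
    [0,0,0],
  ],
  delta_pos=[
    [0,0,-0.01],
    [0,0,-0.015],
    [0,0,-0.02],
    [0,0,-0.025],
    [0,0,-0.025],
    [0,0,-0.025],
    [0,0,-0.025],
    [0,0,-0.02],
    [0,0,-0.015],
    [0,0,0],
    [0,0,0],
  ],
  gripper=[0.025,0.025,0.025,0.025,0.025,0.025,0.025,0.025,0.025,0.025,0.025],
)

```text
time: 8.08
tool_pos: [0.5805, 0.3187, 0.1941]
tcp_rot: [2.025, 2.4, 0.007]
wrist_force: [0.1, -0.2, -1.0]
width: 0.38
grip_force: 39.7
```

```bash
python3 - <<'E'
from h import *
go([.559,.0545,.19])
E
```

```text
t 8.0833 pos [0.5805 0.3187 0.1941] q [ 0.46  0.26  1.68 -0.    1.2   0.3 ] w 0.3798899601420849 F [ 0.1 -0.2 -1. ] g 39.667486811522394
[[-0.168  0.986  0.004]
 [ 0.986  0.168  0.002]
 [ 0.001  0.004 -1.   ]]
delta tool [-0.2568 -0.0656  0.0035]
```

>>> jog_arm(
  turn=[
    [0,0,0],
    [0,0,0],
    [0,0,0],
    [0,0,0],
    [0,0,0],
    [0,0,0],
    [0,0,0],
    [0,0,0],
    [0,0,0],
    [0,0,0],
    [0,0,0],
    [0,0,0],
    [0,0,0],
    [0,0,0],
  ],
  delta_pos=[
    [-0.012,-0.003,0],
    [-0.022,-0.006,0],
    [-0.026,-0.006,0],
    [-0.026,-0.007,0],
    [-0.026,-0.007,0],
    [-0.026,-0.007,0],
    [-0.026,-0.007,0],
    [-0.026,-0.007,0],
    [-0.026,-0.006,0],
    [-0.022,-0.006,0],
    [-0.012,-0.003,0],
    [-0.006,0,0],
    [0,0,0],
    [0,0,0],
  ],
  gripper=[0.025,0.025,0.025,0.025,0.025,0.025,0.025,0.025,0.025,0.025,0.025,0.025,0.025,0.025],
)

```text
time: 9.25
tool_pos: [0.5582, 0.0552, 0.1907]
tcp_rot: [-2.026, -2.4, 0.0]
wrist_force: [-0.1, 0.1, -0.5]
width: 0.373
grip_force: 39.7
```

```bash
python3 - <<'E'
from h import *
go([.559,.0545,.11])
im=vision.read_camera('scene')
cv2.imwrite('pics/s5.png',cv2.resize(im[50:210,220:370,::-1],(562,600),interpolation=2))
s=read_state()['tool_pos']
print(proj('scene',s),proj('scene',s-[0,0,.0113]),proj('scene',s+[0,0,.064]))
E
```

```text
t 9.25 pos [0.5582 0.0552 0.1907] q [ 0.05  0.08  1.9   0.    1.17 -0.12] w 0.37272653258294175 F [-0.1  0.1 -0.5] g 39.70536414301023
[[-0.168  0.986 -0.001]
 [ 0.986  0.168  0.001]
 [ 0.001 -0.001 -1.   ]]
delta tool [-0.0009  0.0007  0.0807]
[275.59950837 127.35000636] [275.396957   131.44488889] [276.81439914 102.78915016]
```

View pics/s5.png

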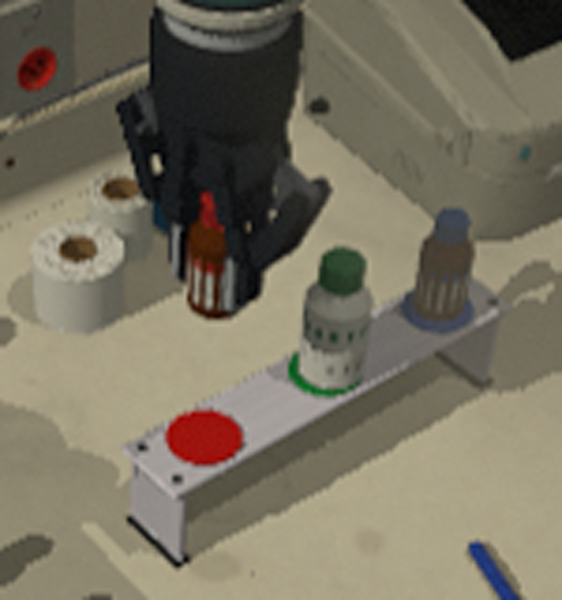

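The bottle hangs upright over the riser. Its base is near crop (210,310), within a couple of pixels of the prediction, and the pad is at crop (205,437). I'll descend, slowly at the end.

>>> jog_arm(
  turn=[
    [0,0,0],
    [0,0,0],
    [0,0,0],
    [0,0,0],
    [0,0,0],
    [0,0,0],
    [0,0,0],
    [0,0,0],
    [0,0,0],
  ],
  delta_pos=[
    [0,0,0.01],
    [0,0,0.015],
    [0,0,0.02],
    [0,0,0.02],
    [0,0,0.015],
    [0,0,0.01],
    [0,0,0.005],
    [0,0,0],
    [0,0,0],
  ],
  gripper=[0.025,0.025,0.025,0.025,0.025,0.025,0.025,0.025,0.025],
)

```text
time: 10.05
tool_pos: [0.5587, 0.0553, 0.0964]
tcp_rot: [2.025, 2.401, 0.0]
wrist_force: [-0.1, -0.5, 0.0]
width: 0.384
grip_force: 39.7
```

```bash
python3 - <<'E'
from h import *
go([.559,.0545,.0843])
im=vision.read_camera('scene')
cv2.imwrite('pics/s6.png',cv2.resize(im[100:200,230:330,::-1],(600,600),interpolation=2))
s=read_state()['tool_pos']
print(proj('scene',s-[0,0,.0113]),proj('scene',[.559,.0545,.073]))
E
```

```text
t 10.05 pos [0.5587 0.0553 0.0964] q [ 0.05  0.17  1.98  0.    0.99 -0.12] w 0.38353612398614406 F [-0.1 -0.5  0. ] g 39.70582638401538
[[-0.169  0.986  0.   ]
 [ 0.986  0.169  0.   ]
 [ 0.     0.    -1.   ]]
delta tool [-0.0008  0.0002  0.0121]
[273.75402355 162.64659368] [273.84252843 166.57747213]
```

View pics/s6.png

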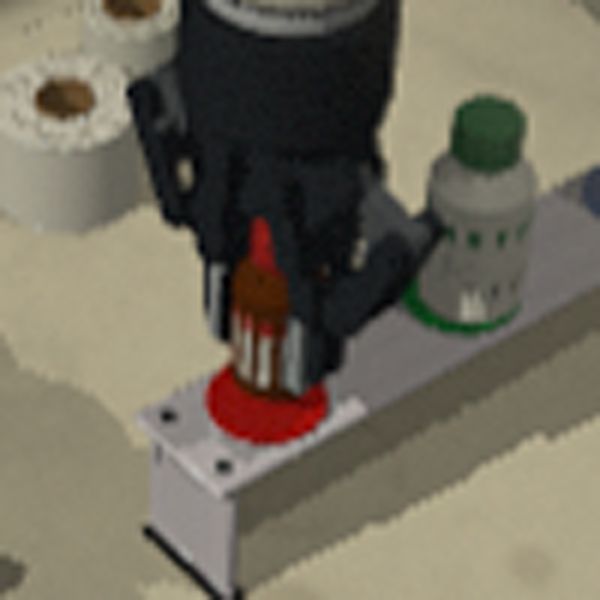

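The bottle is just above the red pad and centred on it, with the base near (263,380) and the pad centre near (267,400). Lowering gently to contact.

>>> jog_arm(
  turn=[
    [0,0,0],
    [0,0,0],
    [0,0,0],
    [0,0,0],
    [0,0,0],
    [0,0,0],
  ],
  delta_pos=[
    [0,0,0.003],
    [0,0,0.003],
    [0,0,0.002],
    [0,0,0.002],
    [0,0,0],
    [0,0,0],
  ],
  gripper=[0.025,0.025,0.025,0.025,0.025,0.025],
)

```text
time: 10.6
tool_pos: [0.5582, 0.0548, 0.0861]
tcp_rot: [-2.026, -2.401, 0.0]
wrist_force: [-0.4, -0.3, -0.0]
width: 0.382
grip_force: 39.7
```

>>> jog_arm(
  turn=[
    [0,0,0],
    [0,0,0],
    [0,0,0],
    [0,0,0],
  ],
  delta_pos=[
    [0,0,0.001],
    [0,0,0.001],
    [0,0,0],
    [0,0,0],
  ],
  gripper=[0.025,0.025,0.025,0.025],
)

```text
time: 10.93
tool_pos: [0.5584, 0.0549, 0.0843]
tcp_rot: [-2.026, -2.401, 0.0]
wrist_force: [-0.4, 0.5, -0.7]
width: 0.384
grip_force: 39.8
```

>>> jog_arm(
  turn=[
    [0,0,0],
    [0,0,0],
    [0,0,0],
  ],
  delta_pos=[
    [0,0,0.001],
    [0,0,0],
    [0,0,0],
  ],
  gripper=[0.025,0.025,0.025],
)

```text
time: 11.18
tool_pos: [0.5585, 0.0548, 0.0841]
tcp_rot: [2.026, 2.401, 0.0]
wrist_force: [-1.8, 0.1, 5.6]
width: 0.381
grip_force: 40.4
```

>>> jog_arm(
  turn=[
    [0,0,0],
    [0,0,0],
    [0,0,0],
  ],
  delta_pos=[
    [0,0,0.001],
    [0,0,0],
    [0,0,0],
  ],
  gripper=[0.025,0.025,0.025],
)

```text
time: 11.43
tool_pos: [0.5585, 0.0548, 0.0841]
tcp_rot: [2.026, 2.401, 0.0]
wrist_force: [-5.9, -0.9, 11.3]
width: 0.379
grip_force: 41.2
```

Contact is confirmed. I'll ease off 1 mm, open gradually, and withdraw straight up.

>>> jog_arm(
  turn=[
    [0,0,0],
    [0,0,0],
    [0,0,0],
    [0,0,0],
    [0,0,0],
    [0,0,0],
    [0,0,0],
    [0,0,0],
  ],
  delta_pos=[
    [0,0,-0.001],
    [0,0,0],
    [0,0,0],
    [0,0,0],
    [0,0,0],
    [0,0,0],
    [0,0,0],
    [0,0,0],
  ],
  gripper=[0.025,0.033,0.036,0.04,0.045,0.055,0.065,0.065],
)

```text
time: 12.1
tool_pos: [0.5583, 0.0548, 0.083]
tcp_rot: [-2.026, -2.401, 0.0]
wrist_force: [-0.8, 0.2, -0.1]
width: 0.76
grip_force: 0.0
```

>>> jog_arm(
  turn=[
    [0,0,0],
    [0,0,0],
    [0,0,0],
    [0,0,0],
    [0,0,0],
    [0,0,0],
    [0,0,0],
    [0,0,0],
    [0,0,0],
    [0,0,0],
    [0,0,0],
  ],
  delta_pos=[
    [0,0,-0.005],
    [0,0,-0.01],
    [0,0,-0.015],
    [0,0,-0.02],
    [0,0,-0.02],
    [0,0,-0.02],
    [0,0,-0.025],
    [0,0,-0.025],
    [0,0,-0.02],
    [0,0,0],
    [0,0,0],
  ],
  gripper=[0.065,0.065,0.065,0.065,0.065,0.065,0.065,0.065,0.065,0.065,0.065],
)

```text
time: 13.02
tool_pos: [0.5597, 0.055, 0.2459]
tcp_rot: [2.024, 2.398, 0.005]
wrist_force: [0.3, -0.7, -0.2]
width: 0.76
grip_force: 0.0
```

```bash
python3 - <<'E'
from h import *
go([.559,.0545,.25])
im=vision.read_camera('scene')
cv2.imwrite('pics/s7.png',cv2.resize(im[50:210,220:370,::-1],(562,600),interpolation=2))
c,N=blob(im,(275,140),0,8,150,70); print(c,N,ray('scene',c,.073+.070))
E
```

```text
t 13.0167 pos [0.5597 0.055  0.2459] q [ 0.05  0.04  1.83  0.    1.26 -0.12] w 0.7596839235713048 F [ 0.3 -0.7 -0.2] g 0.0
[[-0.168  0.986  0.005]
 [ 0.986  0.168  0.   ]
 [-0.001  0.005 -1.   ]]
delta tool [-0.0003 -0.0007 -0.0041]
[275.94285714 143.42857143] 70 [0.55894381 0.05187083 0.143     ]
```

View pics/s7.png

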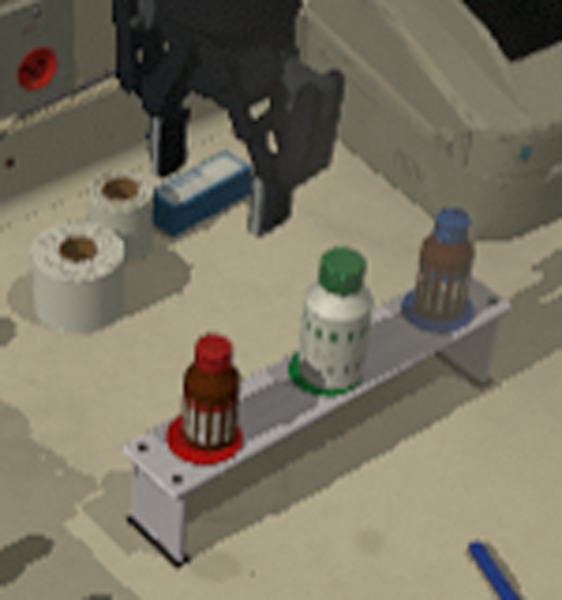

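The red-capped bottle stands upright on the red pad, with its cap measured at (0.559, 0.052), about 2 mm from the pad centre. The other two bottles are where they began and the gripper is clear, so I'll hand the job in.

```bash
python3 -c "
from workcell import ticket; print(ticket.finish_job())"
```

```text
the job is handed in; nothing more can be done
None
```

The red-capped bottle stands upright on the red pad, about 2–3 mm off centre by the camera; the blue- and green-capped bottles look unmoved, and I handed the job in at about 13 s of the 38 s, though the system returned no verdict.

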